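# Refit the spark screen of a bench dust extractor and switch it back on

### The arm

A 7-joint arm with a two-finger parallel gripper is mounted at the origin on the work surface. World frame = base frame: x ahead of the robot, y to its left, z up, the work surface at z = 0. Lengths are in mm, angles in rad, forces in N, time in s.
With the tool pointing down it reaches from about 400 to 875 mm from the base axis. Payload 4.4 kg.
Tool frame: the origin (TCP) lies midway between the tips of the shut fingers; the grasp point (between the pads) lies 19 mm behind it; z points along the fingers, y is the line along which they close (so a half turn about z gives the same grasp; the last joint's range is limited). The gripper opens to 85 mm and grips with 20 to 120 N. Pads are 22 mm wide; open, the fingers measure 114 mm over their backs; the gripper's body (76 mm by 85 mm) begins 54 mm behind the grasp point. The pads swing forward as they close: fully open they stand 13 mm farther back than shut.
Start: joints at [-1.292, 0.628, 0.038, 1.517, -0.027, 0.996, -0.02], TCP at [219.682, 611.766, 231.313] pointing down, gripper open.
Joint ranges: [-3.06, 3.06], [-0.37, 2.12], [-1.25, 1.32], [0.18, 2.47], [-1.1, 4.24], [0.23, 1.98], [-2.94, 2.94]. Speed limits (rad/s): [2.57, 2.57, 3.14, 3.14, 3.14, 3.14, 3.14].

### API

Orientations are given as a rotation vector (axis times angle).
In Python, from plant import r gives the robot as it stands.
- The arm moves only by the tool play_rows, never from a script. Its argument "plan" is a list of rows, each a list of 7 numbers: the turn, a rotation vector about the tool's x, y, z in rad, then the shift along the tool's x, y, z in m, then the opening, from 0 (shut) to 1 (fully open). In form: [[rx, ry, rz, dx, dy, dz, claw], ...]. A call has 1 to 10 rows; each row is the pose to reach, as a shift and turn from the pose commanded when the call began, along the tool's axes at that moment; what a row does not reach only later rows make up. A row lasts 1/10 s, in which the tool goes at most 50 mm and 8.59 degrees, less where a joint would pass 70% of its speed; a pose out of reach is approached as far as the arm can. A call with a gripper value outside its range is refused whole. The fingers move at their own pace and stop on an object; "newtons" is the grip in N (left out, the last holds). Time passes only in rows, so rows that repeat a pose let the fingers close. It gives the time, the measured TCP pose, the force, the opening and the grip force at its end, in the units of the state.
- r.sense(): the state, without advancing time (a new reading comes with each control period).
- r.grab_frame(name): name is "side" or "top" or "wrist"; returns a dict with "color" (480x640x3 uint8, red, green, blue), "range_z" (480x640 float32, mm along the optical axis (not along the pixel's ray), 0 where there is no reading), "fov_y" (degrees; the focal length in pixels is half the picture's height over the tangent of half this angle, whatever the lens; pixels are square), "cx", "cy" (the principal point, pixels), "pose" (4x4, takes a point from camera to world coordinates). Camera axes: x right, y down, z forward; pixel columns grow to the right and rows downward; lengths in mm; the calibration is good to about 2 mm. A picture is of the moment at which its call begins.
- r.close_job(): hands the job in; it is judged then, once.
The state is a dict: "clock": time; "qpos": joint angles; "qd": joint speeds; "tau": joint torques, N m; "tcp_pos": TCP position; "tcp_rot": TCP orientation; "force": force on the tool from outside, world axes, zero at the start; "ft_torque": the same for the moment, N m; "grip_width": finger opening in mm; "grasp_force": force on a finger pad.
Only numpy, scipy, OpenCV 4.12 (cv2) and the standard library are available. Lean on these libraries where they do the work, as an engineer would, in place of code of your own. Each camera call takes 0.05 s, during which the arm holds its last target. There are 200 camera calls.

### The job

The bench dust extractor is running on low with its spark screen out: first move the lever on its roof to the upright centre-off position and leave it off while you work. Take the framed mesh screen by its handle from the grooved wooden rack, set its bottom edge into the trough below the extractor's mouth with the top leaning out, then straighten it up under the roof until it sits flat against the mouth frame all over, handle outside. When it is in, throw the lever fully over to the side opposite to where it began (high), and leave the plain plate in the rack and the other things on the bench where they are.

Things in the scene. Friction and masses are not known exactly. Their poses are not given: they have to be found in the camera images.
- extractor: Grey steel box fixed to the bench, 318 deep (x), 280 wide (y), roof top at z = 197 mm. Its mouth faces its own -x; its +y is to the left of a person looking into the mouth. Origin: on the bench under the mouth. On the roof: a switch box (80 x 150, 26 high) centred at x = 120, carrying the lever, and behind it a round outlet 100 across, 35 high, at x = 240.
- mouth: Raked aluminium frame of the mouth, top leaning 0.16 rad back into the machine. x into the machine, y along it, z up the rake. Its origin and axes are exactly the screen's when the screen is fully home (x = 0, z = 45.8 mm in the extractor's frame). Its flat face is at x = +5 mm, 192 wide, 140 high.
- trough (a point): Middle of the floor of the trough in which the screen's bottom edge stands (x = -5, y = 0, z = 45 mm in the extractor's frame; axes as the extractor's). The trough is 20 wide (x = -10 to +10 from here) and 192 long (y) between square posts. Its outer lip, 3 thick and 12 high, has a flare above it leaning out to x = -19, 18 above the floor.
- roof_edge (a point): Middle of the roof's lower front edge (x = -13, y = 0, z = 193 mm in the extractor's frame), 148 above the trough's floor; the posts at both ends come 5 mm farther forward. The screen thus cannot be dropped in from straight above, nor pushed in upright over the lip; leaning outwards by 0.15 to 0.4 rad it passes in front of this edge down into the trough.
- screen: Spark screen: flat aluminium frame with steel mesh, 10 thick (x), 180 wide (y), 140 high (z), 0.18 to 0.36 kg. Origin: centre of the underside of the frame. A handle stands off its front (-x) face near the top. It starts upright (within about 0.1 rad) in one of the rack's two grooves, 20 mm deep.
- screen_grip (a point): Centre of the handle's black grip bar: x = -70, y = 0, z = 150 mm in the screen's frame. The bar is 10 thick (x), 80 long (y), 24 high (z), flat-sided, on two arms 8 wide at y = +-36, z = 132, open below between them. Gap between bar and screen 60 mm. With the screen home the bar is about 27 mm in front of the roof's edge: open the fingers only part way there.
- lever (a joint): Three-position lever on the extractor's roof, hinged about the extractor's x. 0 = upright = centre off; -0.65 = fully over towards the extractor's +y (low, where it starts, between -0.65 and -0.55); +0.65 = fully over towards the extractor's -y (high). It stays where it is left, without clicks; friction needs about 3 N at the grip.
- lever_grip (a point): Centre of the lever's black grip, 72 mm from the hinge along the lever. The grip is 22 (extractor's x) by 18 (extractor's y), 50 long along the lever, ending 95 from the hinge.
- lever_pivot (a point): The lever's hinge: x = 120, y = 0, z = 221 mm in the extractor's frame.
- rack: Fixed pine block 150 (x) by 210 (y), 40 high, with two grooves along y, 12 wide and 20 deep, centred at x = +42 and -42. Origin: centre of its underside. One groove holds the screen, the other the plain plate.
- blank: Plain aluminium plate without handle, 10 x 150 x 90 high, standing in the other groove. Origin: centre of its underside. Leave it.
- timber: Loose pine block 200 x 70 x 45 high. Origin: centre of its underside. Leave it.
- pliers: Red-handled pliers lying flat, 170 long, 15 high. Origin on the bench near their middle. Leave them.
- case: Blue parts case with clear lid, 170 x 230 x 55 high. Origin: centre of its underside. Leave it.
- carton: Small cardboard box, 60 x 75 x 50 high with an open flap. Origin: centre of its underside. Leave it.
Mind the look-alikes: they are no part of the job. What is shaped like the screen but red or yellow is not meant.

How it is judged:
By the outcome, as a careful person would: the job done as asked, in the order asked, and still so for the second after the job is handed in, with the robot touching nothing.
It also fails if it takes over 69 s, if anything falls off the work surface, if the arm or the gripper's body presses on something with over 40 N, if the wrist force passes 120 N, or if a joint passes its speed limit or range.

## Working session

There is one attempt and no reset: what is moved stays moved. The work goes in short steps, Python scripts to look and compute and a tool call to move; the robot and the scene stay as the last step left them, time stands still between calls to the robot, and variables do not carry over. Pictures are saved under pics/ and viewed, at most 10 in all, crops included, and the job is handed in when it is done.

Besides the shell and the picture viewer there is one more tool, called after "Request:" as name([rows], argument=value, ...), one row to a line, values as JSON. play_rows: Moves the arm, as the interface text tells. Its arguments: {"type":"object","properties":{"plan":{"type":"array"},"newtons":{"type":"number"}},"required":["plan"]}

```bash
ls; mkdir -p pics; cat > h.py <<'E'
import numpy as np, cv2
from scipy.spatial.transform import Rotation as R
from plant import r
def grab(n):
    f=r.grab_frame(n); F=240/np.tan(np.radians(f["fov_y"])/2); Z=f["range_z"].astype(float)
    v,u=np.mgrid[0:480,0:640]
    P=np.stack([(u-f["cx"])*Z/F,(v-f["cy"])*Z/F,Z],-1)
    T=np.array(f["pose"]); W=P@T[:3,:3].T+T[:3,3]
    W[Z==0]=np.nan
    return f,W
def save(f,name): cv2.imwrite("pics/"+name,f["color"][:,:,::-1])
E
python3 - <<'E'
from h import *
s=r.sense(); print(s)
for n in ("top","side"):
    f,W=grab(n); save(f,n+"0.png"); np.save(n+"0.npy",W); np.save(n+"c.npy",f["color"]); print(n,f["fov_y"],np.round(f["pose"],2).tolist())
E
```

```text
pics
{'clock': 0.0, 'qpos': array([-1.2918141 ,  0.62935537,  0.03846417,  1.51838596, -0.027001  ,
        0.99627546, -0.02000138]), 'qd': array([-0.00098728,  0.00062275,  0.00087762,  0.00106778, -0.00129643,
       -0.00046285, -0.00081259]), 'tau': array([ 6.57915116e-04, -5.63394964e+01,  1.22610200e+00, -1.93451571e+01,
        1.08456973e-02,  1.00756178e-02, -1.11275989e-05]), 'tcp_pos': array([219.46747437, 611.16112871, 230.37775613]), 'tcp_rot': array([-5.38885681e-01, -3.09473433e+00,  2.95814877e-03]), 'force': array([-0.90690983, -0.1547636 , -0.47351813]), 'ft_torque': array([ 0.00644205, -0.01310473,  0.01348266]), 'grasp_force': 0.0, 'grip_width': 85.22183353793226}
top 47.19237264191643 [[-0.03, -0.99, 0.17, 313.68], [-1.0, 0.03, -0.0, 19.3], [-0.0, -0.17, -0.99, 1392.32], [0.0, 0.0, 0.0, 1.0]]
side 48.64445616575879 [[-0.37, 0.74, -0.56, 1128.03], [0.93, 0.28, -0.23, 293.77], [-0.01, -0.61, -0.79, 1078.57], [0.0, 0.0, 0.0, 1.0]]
```

View pics/top0.png

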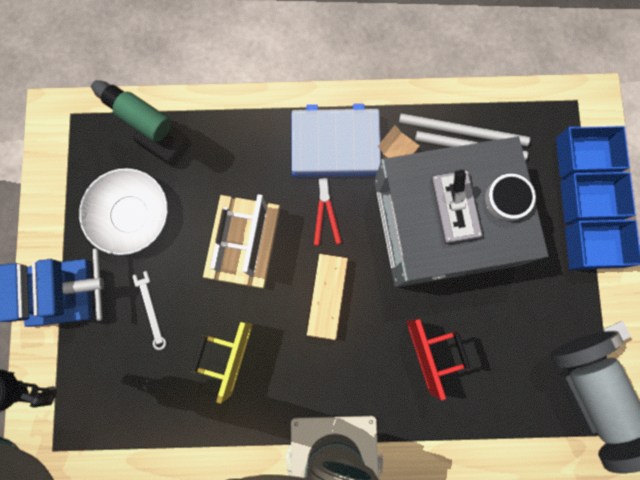

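View pics/side0.png

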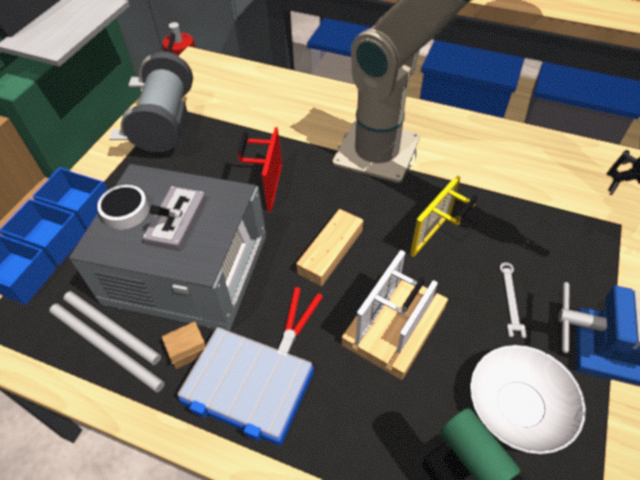

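```bash
python3 - <<'E'
import numpy as np,cv2
a=np.load("topc.npy")[170:310,180:300,::-1]; b=np.load("sidec.npy")[235:385,330:460,::-1]; c=np.load("topc.npy")[150:260,380:530,::-1]
L=[cv2.resize(i,(400,400 if k<2 else 293),interpolation=cv2.INTER_CUBIC) for k,i in enumerate((a,b))]
cv2.imwrite("pics/crop.png",np.hstack(L))
T=np.load("top0.npy")
np.set_printoptions(linewidth=200,suppress=True)
# rack heights
print(T[185:300:8,200:290:6,2].round())
# extractor heights
print(T[130:290:10,370:555:8,2].round())
E
```

```text
[[ -0.   0.   6.   1.   7.   5.   9.   1.   2.   2.   0.  -4.  -1.   1.  -2.]
 [  6.   2.   4.  -0.  -1.   8.   0.  -5.  -3.   4.  -2.   1.   2.  -1.  -4.]
 [  4.   3.  -3.   0.  40.  34.  39.  42.  38.  45. 163.   3.   8.  -1.   3.]
 [  2.  -0.   6.  40. 180.  23.  43.  39.  41.  39. 125.  39.  43.  27.   7.]
 [  5.   2.   3.  39. 177.  45.  42. 154. 157. 160. 103.  40.  44.   1.   3.]
 [  2.   2.   3. 184. 160.  46.  40.  36.  42. 158.  73.  39.  43.  -2.  -2.]
 [ -1.   4.  41. 181.  74.  44.  43.  38.  35. 163.  49.  40.  41.  -1.   1.]
 [  2.  -2.  39. 182.  54.  38.  41.  37. 158. 119.  33.  35.  24.   4.  -2.]
 [  3.   1.  40. 107.  39.  42.  46.  41. 160.  99.  35.  41.   3.   3.  -0.]
 [ -4.   1. 109.  93.  37.  46.  43.  40. 162.  72.  40.  40.  -2.   4.  -1.]
 [  1.  38. 111.  71.  39.  39.  42.  43. 146.  43.  45.  40.  -1.   2.   5.]
 [  0.  44.  43.  21.  43.  43.  41.  39. 121.  39.  38.  17.   2.  -0.  -1.]
 [  3.   2.   0.  -2.  -2.  42.  43.  44.  25.  39.  39.   3.  -0.  -0.  -0.]
 [  0.  -3.   3.   8.   4.   5.   4.  -0.  -1.   3.   5.   5.   2.   3.   2.]
 [  2.  
[... 1339 characters left out ...]
97. 198. 212. 224. 225. 221. 221. 198. 199. 196. 199. 195. 197. 200. 194.  -1.  -4.]
 [  2.  -1.  64.  42. 198. 201. 198. 197. 198. 199. 223. 215. 201. 198. 196. 196. 195. 196. 199. 193. 195. 197.  -1.   3.]
 [ -1.   2.  -4.  43. 195. 200. 200. 198. 197. 194. 199. 201. 196. 192. 199. 193. 198. 199. 196. 195. 196. 200. 196.   3.]
 [  5.   0.   7.  49.  63. 198. 200. 195. 195. 198. 197. 198. 199. 195. 195. 194. 197. 199. 194. 199. 151.   3.   2.   8.]
 [  5.   4.  -0.  62. 187. 200. 199. 198. 198. 199. 196. 197. 188. 160. 130.  72.  -2.   3.  -1.  -4.  -2.   6.   4.   1.]
 [  3.   1.   1.  29. 156. 173. 122.  64.   3.  -2.  -1.   0.   2.   4.  -0.  -0.   2.  -1.   3.   0.  -1.   6.   6.   3.]]
```

View pics/crop.png

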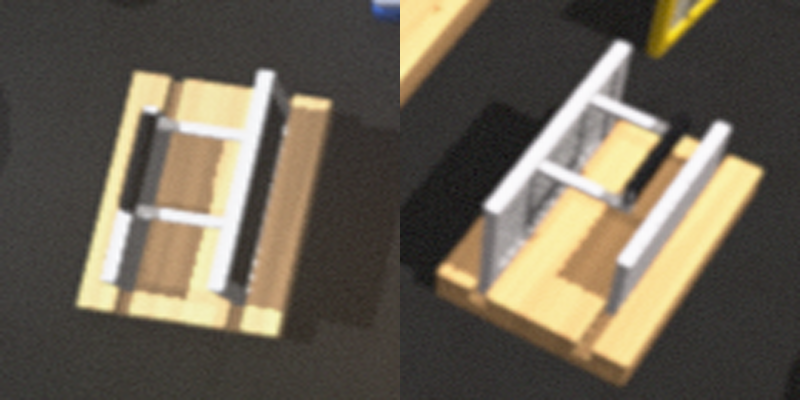

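```bash
python3 - <<'E'
import numpy as np,cv2
T=np.load("top0.npy");C=np.load("topc.npy").astype(int)
def rect(P):
    c,s,a=cv2.minAreaRect(P.astype(np.float32)); return np.round(c,1),np.round(s,1),round(a,2)
v,u=np.mgrid[0:480,0:640]
def comp(m):
    n,l,st,_=cv2.connectedComponentsWithStats(m.astype(np.uint8)); k=1+np.argmax(st[1:,4]); return l==k
ex=(u>370)&(u<555)&(v>130)&(v<295)
roof=comp(cv2.morphologyEx((ex&(T[...,2]>186)&(T[...,2]<208)).astype(np.uint8),cv2.MORPH_OPEN,np.ones((3,3))))
P=T[roof]; print("roof",rect(P[:,:2]))
# trimmed edges
box=comp(ex&(u>425)&(u<485)&(T[...,2]>213)&(T[...,2]<232)); print("swbox",rect(T[box][:,:2]))
o=comp(ex&(u>480)&(T[...,2]>222)&(T[...,2]<240)); print("outlet",rect(T[o][:,:2]))
lev=ex&(T[...,2]>240); P=T[lev]; print("lever",len(P),rect(P[:,:2]),P.mean(0).round(1),P[P[:,2]>290].mean(0).round(1), P[:,2].max())
rk=(u>190)&(u<290)&(v>180)&(v<300)
m=comp(rk&(T[...,2]>30)&(T[...,2]<50)); print("rack",rect(T[m][:,:2]))
m=comp(rk&(T[...,2]>20)); print("rack all",rect(T[m][:,:2]))
g=rk&(T[...,2]>168)&(u<240); P=T[g]; print("grip",len(P),rect(P[:,:2]),P.mean(0).round(1),P[:,2].min())
s=rk&(T[...,2]>152)&(u>240); P=T[s]; print("screen top",len(P),rect(P[:,:2]),P.mean(0).round(1))
E
```

```text
roof (array([ 572.6, -300.4]), array([281.5, 321. ]), 8.22)
swbox (array([ 568.7, -278.2]), array([151.3,  81.5]), 8.85)
outlet (array([ 585.5, -397. ]), array([98.1, 99.4]), 20.03)
lever 308 (array([ 584.5, -332. ]), array([160.5,  52.8]), 72.75) [ 603.1 -272.2  280.1] [ 615.9 -270.2  297.5] 305.5631674305598
rack (array([522.7, 160.5]), array([ 36.5, 210.6]), 77.76)
rack all (array([534.1, 217.5]), array([151.7, 211. ]), 78.33)
grip 193 (array([545.3, 243.6]), array([10.7, 79.8]), 78.57) [544.7 243.  179.9] 168.575042668803
screen top 442 (array([534.5, 188.2]), array([ 38.3, 180.6]), 78.83) [531.7 177.2 159.3]
```

```bash
cat >> h.py <<'E'
O=np.array([551.7,-159.7,0.]); YE=np.radians(-81.85)
def ext(p): return O+R.from_euler('z',YE).apply(p)   # extractor -> world
def down(yaw_deg,lean=0.):
    """tool down, tool y at yaw (world), then leaned about world axis perpendicular (tool x)"""
    a=np.radians(yaw_deg); y=np.array([np.cos(a),np.sin(a),0]); z=np.array([0,0,-1.]); x=np.cross(y,z)
    return R.from_matrix(np.c_[x,y,z])*R.from_rotvec([lean,0,0])
def go(p,Rt,frm=None):
    s=r.sense(); R0=R.from_rotvec(s["tcp_rot"]) if frm is None else frm[1]; p0=s["tcp_pos"] if frm is None else np.array(frm[0])
    rv=(R0.inv()*Rt).as_rotvec(); d=R0.inv().apply(np.array(p)-p0)/1000
    n=max(np.linalg.norm(d)/.05,np.degrees(np.linalg.norm(rv))/8.59)
    print("row",np.r_[rv.round(4),d.round(4)].tolist(),"rows>=%.1f"%n,"clock %.2f"%s["clock"]); return p,Rt
E
python3 - <<'E'
from h import *
go([450,250,400],down(30))
go([604,-270,400],down(8.2))
E
```

```text
row [-0.0017, 0.0006, 0.7024, -0.3391, -0.2624, -0.1691] rows>=9.2 clock 0.10
row [-0.0016, 0.0009, 1.0829, -0.6598, -0.6997, -0.1683] rows>=19.5 clock 0.10
```

Request:
play_rows([
  [0,0,0.7,-0.339,-0.262,-0.169,1],
  [0,0,0.7,-0.339,-0.262,-0.169,1],
  [0,0,0.7,-0.339,-0.262,-0.169,1],
  [0,0,0.7,-0.339,-0.262,-0.169,1],
  [0,0,0.7,-0.339,-0.262,-0.169,1],
  [0,0,0.7,-0.339,-0.262,-0.169,1],
  [0,0,0.7,-0.339,-0.262,-0.169,1],
  [0,0,0.7,-0.339,-0.262,-0.169,1],
  [0,0,0.7,-0.339,-0.262,-0.169,1],
  [0,0,0.7,-0.339,-0.262,-0.169,1],
])

```text
clock: 1.1
tcp_pos: [454.1, 244.6, 402.6]
tcp_rot: [1.578, 2.711, 0.003]
force: [0.8, 0.4, -0.4]
grip_width: 85.3
grasp_force: 0.0
```

```bash
python3 - <<'E'
from h import *
p=ext([120,36,380]);print(p);go(p,down(8.2))
E
```

```text
[ 604.34822798 -273.38449362  380.        ]
row [0.0045, 0.0026, 0.3734, -0.5246, -0.1252, 0.0238] rows>=10.8 clock 1.10
```

Request:
play_rows([
  [0,0,0.373,-0.525,-0.125,0.024,1],
  [0,0,0.373,-0.525,-0.125,0.024,1],
  [0,0,0.373,-0.525,-0.125,0.024,1],
  [0,0,0.373,-0.525,-0.125,0.024,1],
  [0,0,0.373,-0.525,-0.125,0.024,1],
  [0,0,0.373,-0.525,-0.125,0.024,1],
  [0,0,0.373,-0.525,-0.125,0.024,1],
  [0,0,0.373,-0.525,-0.125,0.024,1],
  [0,0,0.373,-0.525,-0.125,0.024,1],
  [0,0,0.373,-0.525,-0.125,0.024,1],
])

```text
clock: 2.1
tcp_pos: [594.5, -228.7, 377.2]
tcp_rot: [-2.043, -2.385, -0.001]
force: [1.1, 0.6, 0.1]
grip_width: 85.0
grasp_force: 0.0
```

```bash
python3 - <<'E'
from h import *
go(ext([120,36,380]),down(8.2))
go(ext([120,36,257]),down(8.2))
f,W=grab("wrist"); save(f,"w1.png"); np.save("w1.npy",W)
E
```

```text
row [-0.0007, -0.0013, 0.0109, -0.0457, 0.0028, -0.0029] rows>=0.9 clock 2.10
row [-0.0007, -0.0013, 0.0109, -0.0459, 0.0029, 0.1201] rows>=2.6 clock 2.10
```

View pics/w1.png

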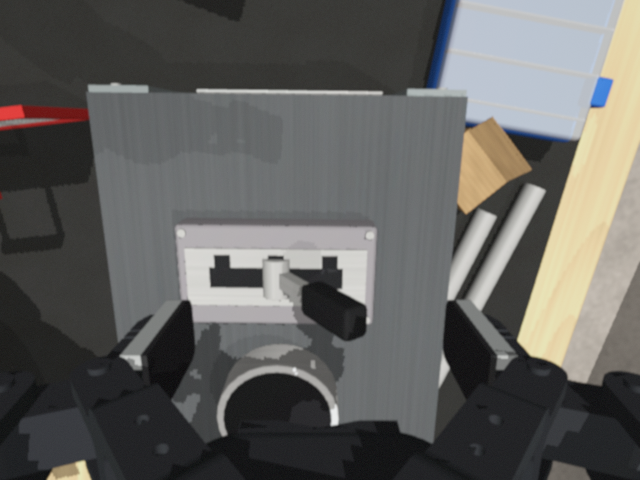

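```bash
python3 - <<'E'
from h import *
W=np.load("w1.npy"); v,u=np.mgrid[0:480,0:640]
def rect(P): c,s,a=cv2.minAreaRect(P.astype(np.float32)); return np.round(c,1),np.round(s,1),round(a,2)
Einv=lambda P:R.from_euler('z',-YE).apply(P-O)
m=(W[...,2]>212)&(W[...,2]<230)&(v>215)&(v<330)&(u>150)&(u<400)
n,l,st,_=cv2.connectedComponentsWithStats(m.astype(np.uint8)); m=l==1+np.argmax(st[1:,4])
P=Einv(W[m]); print("box in ext",rect(P[:,:2]),np.median(P[:,2]))
m=(W[...,2]>190)&(W[...,2]<203)&(v<215)
P=Einv(W[m]); print("roof", [np.percentile(P[:,i],[.5,99.5]).round(1) for i in (0,1)])
E
```

```text
box in ext (array([120.6,   0.4]), array([ 80. , 150.3]), 0.05) 224.77136768717622
roof [array([-15.5,  78.2]), array([-138.4,  139. ])]
```

Request:
play_rows([
  [0,0,0.01,-0.036,0.003,0,1],
  [0,0,0.01,-0.036,0.003,0,1],
  [0,0,0.01,-0.036,0.003,0,1],
  [0,0,0.01,-0.036,0.003,0,1],
])

```text
clock: 2.55
tcp_pos: [602.8, -261.0, 377.7]
tcp_rot: [-2.054, -2.375, -0.001]
force: [0.8, -0.3, -0.5]
grip_width: 85.2
grasp_force: 0.0
```

```bash
python3 - <<'E'
from h import *
print(R.from_euler('z',-YE).apply(r.sense()["tcp_pos"]-O))
go(ext([120,36,257]),down(8.2))
f=go(ext([120,0,257]),down(8.2))
E
```

```text
[107.49726511  36.19033348 377.67215366]
row [-0.0003, -0.0017, 0.0017, -0.0127, -0.0002, 0.1207] rows>=2.4 clock 2.55
row [-0.0003, -0.0017, 0.0017, -0.0126, -0.0362, 0.1207] rows>=2.5 clock 2.55
```

Request:
play_rows([
  [0,0,0,-0.0125,0,0,1],
  [0,0,0,-0.0125,0,0.12,1],
  [0,0,0,-0.0125,0,0.12,1],
  [0,0,0,-0.0125,0,0.12,1],
  [0,0,0,-0.0125,0,0.12,1],
  [0,0,0,-0.0125,-0.012,0.12,1],
  [0,0,0,-0.0125,-0.024,0.12,1],
  [0,0,0,-0.0125,-0.036,0.12,1],
  [0,0,0,-0.0125,-0.036,0.12,1],
])

```text
clock: 3.45
tcp_pos: [570.7, -281.4, 262.0]
tcp_rot: [2.052, 2.369, 0.005]
force: [1.1, 0.4, 1.3]
grip_width: 85.4
grasp_force: 0.8
```

Request:
play_rows([
  [0,0,0,0,0,0,0.1],
  [0,0,0,0,0,0,0.1],
  [0,0,0,0,0,0,0.1],
  [0,0,0,0,0,0,0.1],
  [0,0,0,0,0,0,0.1],
  [0,0,0,0,0,0,0.1],
  [0,0,0,0,0,0,0.1],
  [0,0,0,0,0,0,0.1],
  [0,0,0,0,0,0,0.1],
  [0,0,0,0,0,0,0.1],
], newtons=25)

```text
clock: 4.45
tcp_pos: [569.0, -280.2, 257.8]
tcp_rot: [2.057, 2.374, 0.0]
force: [4.8, -0.2, -0.0]
grip_width: 17.4
grasp_force: 24.3
```

```bash
python3 - <<'E'
from h import *
s=r.sense();print(R.from_euler('z',-YE).apply(s["tcp_pos"]-O),s["force"],s["grip_width"],s["grasp_force"])
f,W=grab("side"); W=R.from_euler('z',-YE).apply(W.reshape(-1,3)-O).reshape(W.shape);cv2.imwrite("pics/s1.png",f["color"][100:280,80:280,::-1].repeat(3,0).repeat(3,1))
E
```

```text
[1.21724183e+02 2.97836923e-02 2.57796988e+02] [ 4.77256981 -0.20784246 -0.00606895] 17.399733341194995 24.3169042468071
```

View pics/s1.png

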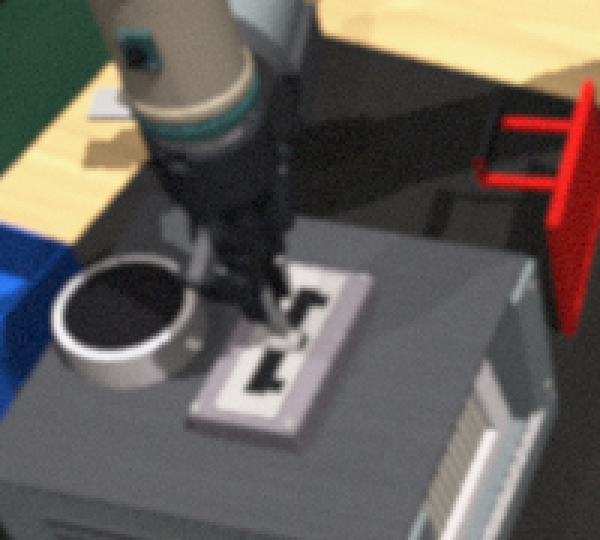

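Request:
play_rows([
  [0,0,0,0,0,0,0.6],
  [0,0,0,0,0,0,0.6],
  [0,0,0,0,0,0,0.6],
  [0,0,0,0,0,0,0.6],
  [0,0,0,0,0,-0.04,0.6],
  [0,0,0,0,0,-0.08,0.8],
  [0,0,0,0,0,-0.12,1],
  [0,0,0,0,0,-0.12,1],
])

```text
clock: 5.3
tcp_pos: [570.3, -282.6, 384.3]
tcp_rot: [2.051, 2.366, 0.003]
force: [-0.4, -0.2, 0.5]
grip_width: 85.5
grasp_force: 0.0
```

```bash
python3 - <<'E'
from h import *
f,W=grab("top"); W=R.from_euler('z',-YE).apply(W.reshape(-1,3)-O).reshape(W.shape)
W=W.reshape(-1,3)
f2,W2=grab("wrist"); save(f2,"w2.png"); W2=R.from_euler('z',-YE).apply(W2.reshape(-1,3)-O)
for w in (W,W2):
    m=(abs(w[:,0]-120)<40)&(abs(w[:,1])<80)&(w[:,2]>270)&(w[:,2]<325); print(m.sum(), np.median(w[m],0).round(1),w[m].min(0).round(),w[m].max(0).round())
go([545.2,243.4,290],down(78.6))
E
```

```text
34 [109.8   2.1 293.5] [109.  -4. 272.] [113.   7. 319.]
1795 [115.6  -1.  315.6] [110. -10. 270.] [132.   8. 319.]
row [0.0005, 0.0013, -1.2291, 0.5222, 0.0514, 0.0885] rows>=10.6 clock 5.40
```

Request:
play_rows([
  [0,0,-1.229,0.522,0.051,0,1],
  [0,0,-1.229,0.522,0.051,0,1],
  [0,0,-1.229,0.522,0.051,0,1],
  [0,0,-1.229,0.522,0.051,0,1],
  [0,0,-1.229,0.522,0.051,0,1],
  [0,0,-1.229,0.522,0.051,0.04,1],
  [0,0,-1.229,0.522,0.051,0.088,1],
  [0,0,-1.229,0.522,0.051,0.088,1],
  [0,0,-1.229,0.522,0.051,0.088,1],
  [0,0,-1.229,0.522,0.051,0.088,1],
])

```text
clock: 6.4
tcp_pos: [544.8, 208.2, 301.0]
tcp_rot: [-0.31, -3.123, 0.002]
force: [0.4, 0.1, 0.7]
grip_width: 85.7
grasp_force: 0.0
```

```bash
python3 - <<'E'
from h import *
go([545.2,243.4,290],down(78.6))
E
```

```text
row [-0.0017, -0.0029, 0.0008, 0.0065, 0.0346, 0.011] rows>=0.7 clock 6.40
```

Request:
play_rows([
  [0,0,0,0.005,0.025,0.01,1],
  [0,0,0,0.005,0.025,0.01,1],
  [0,0,0,0.005,0.025,0.01,1],
  [0,0,0,0.005,0.025,0.01,1],
])

```text
clock: 6.8
tcp_pos: [546.6, 230.4, 292.9]
tcp_rot: [-0.315, -3.125, 0.003]
force: [-0.0, -0.4, -0.0]
grip_width: 85.4
grasp_force: 0.0
```

```bash
python3 - <<'E'
from h import *
print(r.sense()["tcp_pos"])
f,W=grab("wrist"); save(f,"w3.png"); np.save("w3.npy",W); np.save("w3c.npy",f["color"])
def rect(P): c,s,a=cv2.minAreaRect(P.astype(np.float32)); return np.round(c,1),np.round(s,1),round(a,2)
C=f["color"].astype(int)
d=(W[...,0]-545)**2+(W[...,1]-243)**2<70**2
m=d&(W[...,2]>170)&(W[...,2]<192)&(C.max(-1)<90)
n,l,st,_=cv2.connectedComponentsWithStats(m.astype(np.uint8)); m=l==1+np.argmax(st[1:,4])
P=W[m]; print("grip",len(P),rect(P[:,:2]),P.mean(0))
p=W.reshape(-1,3); q=R.from_euler('z',101.4,degrees=True).apply(p-[545.2,243.4,0])
m=(abs(q[:,0]-70)<25)&(abs(q[:,1])<85)&(q[:,2]>50)&(q[:,2]<150)
A=q[m]; 
for z in (60,80,100,120,140): 
    k=abs(A[:,2]-z)<10; print(z,k.sum(),np.percentile(A[k,0],[5,50,95]).round(1) if k.sum() else '')
k=(abs(q[:,0]-70)<25)&(abs(q[:,1])<110)&(q[:,2]>152)&(q[:,2]<175); print("top",k.sum(),rect(q[k][:,:2]) if k.sum() else '',np.median(q[k],0) if k.sum() else '')
E
```

```text
[546.56319515 230.38158126 292.87471711]
grip 1789 (array([547. , 243.3]), array([ 9.8, 80. ]), 79.01) [544.14243252 243.86898864 182.11322164]
60 698 [64.3 68.2 71.1]
80 549 [64.2 68.3 72.2]
100 943 [64.3 68.3 71.9]
120 629 [64.1 67.9 69.2]
140 250 [59.4 64.4 67.5]
top 5139 (array([59.8,  1.8]), array([180.4,  29.6]), 89.91) [ 67.63030473  -9.55260884 160.45854476]
```

View pics/w3.png

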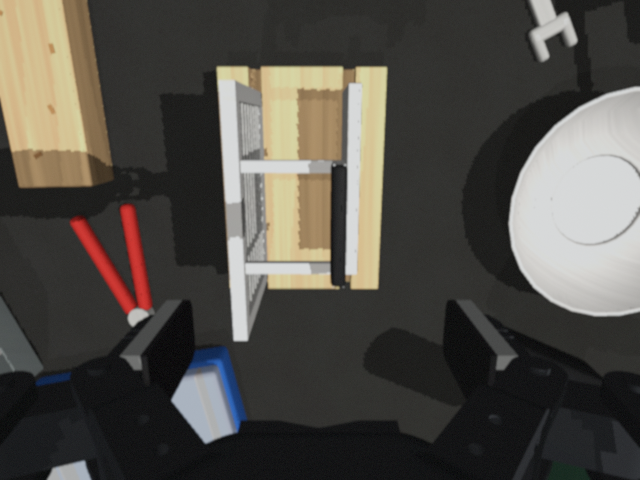

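```bash
python3 - <<'E'
from h import *
go([546.5,243.4,152],down(78.9))
E
```

```text
row [-0.0011, 0.0002, -0.0078, 0.0029, 0.0129, 0.1413] rows>=2.8 clock 6.85
```

Request:
play_rows([
  [0,0,-0.008,0.003,0.012,0,0.6],
  [0,0,-0.008,0.003,0.012,0,0.6],
  [0,0,-0.008,0.003,0.012,0.04,0.6],
  [0,0,-0.008,0.003,0.012,0.08,0.6],
  [0,0,-0.008,0.003,0.012,0.08,0.6],
  [0,0,-0.008,0.003,0.012,0.08,0.6],
])

```text
clock: 7.45
tcp_pos: [546.1, 244.7, 213.7]
tcp_rot: [-0.299, -3.127, 0.0]
force: [0.7, 0.7, -0.3]
grip_width: 51.2
grasp_force: 0.0
```

```bash
python3 - <<'E'
from h import *
go([546.5,243.4,151.5],down(78.9))
E
```

```text
row [-0.0003, -0.0004, 0.0028, -0.0007, -0.0012, 0.0622] rows>=1.2 clock 7.45
```

Request:
play_rows([
  [0,0,0,-0.001,-0.001,0.03,0.6],
  [0,0,0,-0.001,-0.001,0.062,0.6],
  [0,0,0,-0.001,-0.001,0.062,0.6],
  [0,0,0,-0.001,-0.001,0.062,0.6],
  [0,0,0,-0.001,-0.001,0.062,0],
  [0,0,0,-0.001,-0.001,0.062,0],
  [0,0,0,-0.001,-0.001,0.062,0],
  [0,0,0,-0.001,-0.001,0.062,0],
  [0,0,0,-0.001,-0.001,0.062,0],
  [0,0,0,-0.001,-0.001,0.062,0],
], newtons=80)

```text
clock: 8.45
tcp_pos: [547.6, 244.2, 152.9]
tcp_rot: [0.3, 3.125, 0.003]
force: [-0.0, 1.4, 6.8]
grip_width: 8.6
grasp_force: 78.8
```

Request:
play_rows([
  [0,0,0,0,0,0,0],
  [0,0,0,0,0,-0.015,0],
  [0,0,0,0,0,-0.03,0],
  [0,0,0,0,0,-0.06,0],
  [0,0,0,0,0,-0.1,0],
  [0,0,0,0,0,-0.14,0],
  [0,0,0,0,0,-0.18,0],
  [0,0,0,0,0,-0.2,0],
  [0,0,0,0,0,-0.2,0],
])

```text
clock: 9.35
tcp_pos: [548.2, 244.1, 354.7]
tcp_rot: [0.299, 3.121, 0.006]
force: [0.1, -0.5, -2.7]
grip_width: 8.6
grasp_force: 78.8
```

```bash
cat > m.py <<'E'
from h import *
def inhand(name):
    s=r.sense(); f,W=grab("wrist"); save(f,name)
    q=R.from_rotvec(s["tcp_rot"]).inv().apply(W.reshape(-1,3)-s["tcp_pos"])
    # tool coords -> "screen-like" axes relative to TCP: X=-ty,Y=-tx,Z=-tz
    q=-q[:,[1,0,2]]
    np.save("q.npy",q)
    m=(q[:,0]>55)&(q[:,0]<100)&(abs(q[:,1])<84)&(q[:,2]>-160)&(q[:,2]<-45)
    A=q[m]; n=len(A)
    for _ in range(5):
        c,*_r=np.linalg.lstsq(np.c_[A[:,1],A[:,2]+20,np.ones(len(A))],A[:,0],rcond=None)
        e=A[:,0]-np.c_[A[:,1],A[:,2]+20,np.ones(len(A))]@c; A=A[abs(e)<max(4,1.5*np.median(abs(e)))]
    print("face n",n,len(A),"yawslope %.3f leanslope %.3f X at Z=-20: %.1f"%tuple(c))
    t=(q[:,0]>55)&(q[:,0]<85)&(abs(q[:,1])<110)&(q[:,2]>-36)&(q[:,2]<-10)
    B=q[t]; print("top",len(B), [np.percentile(B[:,i],[1,50,99]).round(1) for i in range(3)])
    g=(abs(q[:,0])<8)&(abs(q[:,1])>20)&(abs(q[:,1])<60)&(q[:,2]>10)&(q[:,2]<45)
    G=q[g]; print("bar",len(G),[np.percentile(G[:,i],[1,50,99]).round(1) for i in range(3)])
E
python3 - <<'E'
from m import *
inhand("w4.png")
E
```

```text
face n 13017 11671 yawslope 0.003 leanslope 0.053 X at Z=-20: 72.2
top 5186 [array([63.7, 68.7, 72.4]), array([-90. , -44.7,  69.9]), array([-35.9, -24.2, -11.3])]
bar 3280 [array([-5.7, -0.8,  4. ]), array([-40.6, -29.4,  27.7]), array([11.8, 28.6, 30.3])]
```

View pics/w4.png

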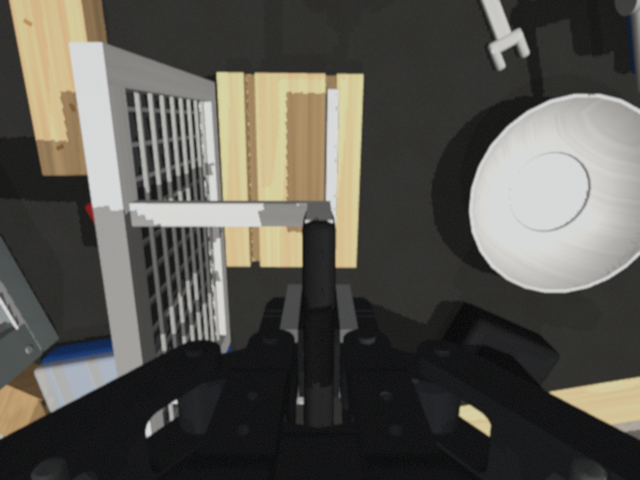

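```bash
python3 - <<'E'
from h import *
q=np.load("q.npy")
for lo,hi in [(2,14),(-10,2),(-40,-15),(-70,-40),(-100,-70),(-115,-100),(-126,-115),(-140,-126)]:
    t=(q[:,0]>45)&(q[:,0]<100)&(abs(q[:,1])<88)&(q[:,2]>lo)&(q[:,2]<hi); B=q[t]
    print(lo,hi,t.sum(),[np.percentile(B[:,i],[2,20,50,98]).round(1) for i in range(3)] if t.sum() else '')
t=(q[:,0]>55)&(q[:,0]<80)&(abs(q[:,1])<110)&(q[:,2]>3)&(q[:,2]<14); B=q[t]; print(np.polyfit(B[:,1],B[:,0],1),np.polyfit(B[:,1],B[:,2],1),cv2.minAreaRect(B[:,:2].astype(np.float32)))
E
```

```text
2 14 12786 [array([50.9, 64.3, 67.6, 74. ]), array([-86.3, -69.7, -39.1,  20.4]), array([2.2, 5.8, 7. , 8.4])]
-10 2 3354 [array([47.1, 63.6, 64.1, 64.7]), array([-86.8, -72.6, -40.3,  49.7]), array([-8.2, -3.3, -0.9,  1.9])]
-40 -15 6248 [array([63.9, 67.5, 69. , 72.3]), array([-86.2, -70.4, -38.5,  67. ]), array([-39.3, -36.3, -27. , -17.5])]
-70 -40 5278 [array([63.9, 67.6, 69.4, 72.3]), array([-86. , -69. , -36.4,  43.6]), array([-69.1, -62.9, -53.5, -40.6])]
-100 -70 3713 [array([64. , 67.6, 68.9, 72.3]), array([-85.9, -67.1, -31. ,  57. ]), array([-99. , -91.4, -83.4, -70.8])]
-115 -100 2110 [array([64.1, 67.5, 68.5, 72.2]), array([-84.6, -61. ,  -5.9,  77.7]), array([-114.9, -113.8, -107.8, -100.2])]
-126 -115 2534 [array([64. , 64.4, 66.5, 72.1]), array([-81.9, -57.6,  -1.2,  77.8]), array([-125.6, -121.7, -120.8, -115.3])]
-140 -126 541 [array([64. , 64.2, 64.3, 64.7]), array([-85.3, -61.4, -18.2,  84.1]), array([-133.1, -131.5, -129.5, -126.1])]
[4.82247079e-04 6.83007805e+01] [-2.08204543e-03  6.80480740e+00] ((64.9826889038086, -19.607208251953125), (20.04835319519043, 142.19337463378906), 0.5593600273132324)
```

```bash
cat >> h.py <<'E'
OFF=np.array([-69.2,0.3,133.])
def scr(o,phi,dyaw=0.):
    """screen origin o (extractor frame), rake phi -> world TCP pose"""
    Rs=R.from_euler('z',YE+dyaw)*R.from_euler('y',phi)
    p=ext(np.array(o))+Rs.apply(OFF); M=Rs.as_matrix()
    return p,R.from_matrix(np.c_[-M[:,1],-M[:,0],-M[:,2]])
def cur():
    s=r.sense(); M=R.from_rotvec(s["tcp_rot"]).as_matrix()
    Rs=R.from_matrix(np.c_[-M[:,1],-M[:,0],-M[:,2]]); o=R.from_euler('z',-YE).apply(s["tcp_pos"]-Rs.apply(OFF)-O)
    e=(R.from_euler('z',-YE)*Rs).as_euler('zyx'); print("screen o",o.round(1),"yaw,phi,roll",e.round(3),"F ext",R.from_euler('z',-YE).apply(s["force"]).round(1),"T",s["ft_torque"].round(2),"grip",s["grip_width"].round(1),s["grasp_force"].round(),"q567",s["qpos"].round(2))
zs=lambda f:np.array([np.sin(f),0,np.cos(f)])
E
python3 - <<'E'
from h import *
cur()
go(*scr(np.array([-4,0,46.5])+170*zs(-.3),-.3))
E
```

```text
Traceback (most recent call last):
  File "h.py", line 32, in cur
    e=(R.from_euler('z',-YE)*Rs).as_euler('zyx'); print("screen o",o.round(1),"yaw,phi,roll",e.round(3),"F ext",R.from_euler('z',-YE).apply(s["force"]).round(1),"T",s["ft_torque"].round(2),"grip",s["grip_width"].round(1),s["grasp_force"].round(),"q567",s["qpos"].round(2))
                                                                                                                                                                                                    ^^^^^^^^^^^^^^^^^^^^^
AttributeError: 'float' object has no attribute 'round'
```

```bash
sed -i "s/as_euler('zyx')/as_euler('ZYX')/; s/s\[\"grip_width\"\].round(1),s\[\"grasp_force\"\].round()/round(s[\"grip_width\"],1),round(s[\"grasp_force\"])/" h.py
python3 - <<'E'
from h import *
cur()
go(*scr(np.array([-4,0,46.5])+170*zs(-.3),-.3))
E
```

```text
screen o [-334.8   29.8  219. ] yaw,phi,roll [-0.333  0.002  0.002] F ext [ 0.  -0.4 -3.1] T [0.15 0.   0.01] grip 8.5 79 q567 [-0.56  0.45  0.16  1.5  -0.07  1.2   0.98]
row [0.2985, -0.0481, -0.3308, -0.0292, -0.2442, 0.0363] rows>=5.0 clock 9.40
```

Request:
play_rows([
  [0.15,-0.024,-0.16,-0.014,-0.04,0,0],
  [0.2985,-0.048,-0.331,-0.029,-0.08,0.01,0],
  [0.2985,-0.048,-0.331,-0.029,-0.12,0.018,0],
  [0.2985,-0.048,-0.331,-0.029,-0.16,0.025,0],
  [0.2985,-0.048,-0.331,-0.029,-0.2,0.03,0],
  [0.2985,-0.048,-0.331,-0.029,-0.244,0.036,0],
  [0.2985,-0.048,-0.331,-0.029,-0.244,0.036,0],
  [0.2985,-0.048,-0.331,-0.029,-0.244,0.036,0],
  [0.2985,-0.048,-0.331,-0.029,-0.244,0.036,0],
  [0.2985,-0.048,-0.331,-0.029,-0.244,0.036,0],
])

```text
clock: 10.4
tcp_pos: [528.9, 0.0, 314.5]
tcp_rot: [-0.224, 3.08, -0.466]
force: [-0.7, -1.2, -2.8]
grip_width: 8.6
grasp_force: 78.9
```

```bash
python3 - <<'E'
from h import *
cur()
go(*scr(np.array([-4,0,46.5])+120*zs(-.3),-.3))
go(*scr(np.array([-4,0,46.5])+30*zs(-.3),-.3))
E
```

```text
screen o [-55.9  -0.3 207.9] yaw,phi,roll [ 0.004 -0.3   -0.003] F ext [ 1.1 -0.9 -2.8] T [0.67 0.11 0.01] grip 8.6 79 q567 [-0.4   0.38  0.22  1.78  0.26  1.03  1.38]
row [-0.0002, -0.0023, 0.0033, -0.0003, -0.0019, 0.0495] rows>=1.0 clock 10.40
row [-0.0002, -0.0023, 0.0033, -0.0005, -0.0019, 0.1395] rows>=2.8 clock 10.40
```

Request:
play_rows([
  [0,-0.002,0.003,0,-0.002,0.03,0],
  [0,-0.002,0.003,0,-0.002,0.06,0],
  [0,-0.002,0.003,0,-0.002,0.09,0],
  [0,-0.002,0.003,0,-0.002,0.12,0],
  [0,-0.002,0.003,0,-0.002,0.139,0],
  [0,-0.002,0.003,0,-0.002,0.139,0],
  [0,-0.002,0.003,0,-0.002,0.139,0],
  [0,-0.002,0.003,0,-0.002,0.139,0],
])

```text
clock: 11.2
tcp_pos: [535.8, -43.2, 184.1]
tcp_rot: [-0.217, 3.075, -0.465]
force: [0.6, -0.4, -2.7]
grip_width: 8.8
grasp_force: 79.0
```

```bash
python3 - <<'E'
from h import *
cur()
go(*scr(np.array([-4,0,46.5])+5*zs(-.3),-.3))
f,W=grab("wrist"); save(f,"w5.png"); q=R.from_euler('z',-YE).apply(W.reshape(-1,3)-O); np.save("q5.npy",q)
E
```

```text
screen o [-12.1   0.8  77.6] yaw,phi,roll [-0.001 -0.301  0.003] F ext [ 0.5  0.5 -2.7] T [ 0.65  0.1  -0.02] grip 8.8 79 q567 [-0.32  0.55  0.23  1.94  0.29  0.68  1.36]
row [-0.0005, 0.0026, -0.0014, 0.0006, 0.0014, 0.027] rows>=0.5 clock 11.20
```

View pics/w5.png

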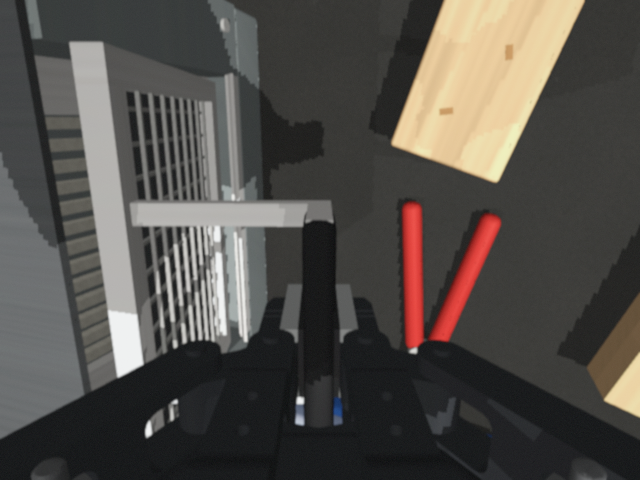

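Request:
play_rows([
  [0,0.002,0,0.001,0.001,0.008,0],
  [0,0.002,0,0.001,0.001,0.016,0],
  [0,0.002,0,0.001,0.001,0.024,0],
  [0,0.002,0,0.001,0.001,0.029,0],
  [0,0.002,0,0.001,0.001,0.029,0],
  [0,0.002,0,0.001,0.001,0.029,0],
])

```text
clock: 11.85
tcp_pos: [534.8, -52.1, 154.9]
tcp_rot: [-0.215, 3.08, -0.467]
force: [0.9, 0.2, -2.2]
grip_width: 8.9
grasp_force: 78.9
```

```bash
python3 - <<'E'
from h import *
cur()
go(*scr(np.array([-4,0,46.5]),-.3))
E
```

```text
screen o [-3.4 -2.2 48.4] yaw,phi,roll [-0.002 -0.301 -0.002] F ext [-0.1  0.9 -2.2] T [ 0.66  0.05 -0.01] grip 8.9 79 q567 [-0.31  0.59  0.24  1.96  0.3   0.61  1.35]
row [-0.001, -0.0024, -0.0022, -0.0018, 0.001, 0.0016] rows>=0.1 clock 11.85
```

```bash
python3 - <<'E'
from h import *
for phi,x,z in [(-.25,-4,47.5),(-.2,-4,47.2),(-.15,-4,47),(-.1,-3.5,47),(-.05,-3,47),(0,-3,47)]: go(*scr([x,0,z],phi))
E
```

```text
row [-0.051, -0.0024, -0.0023, -0.0018, -0.006, -0.0026] rows>=0.3 clock 11.85
row [-0.101, -0.0023, -0.0023, -0.0018, -0.0128, -0.0053] rows>=0.7 clock 11.85
row [-0.151, -0.0022, -0.0024, -0.0018, -0.0198, -0.0077] rows>=1.0 clock 11.85
row [-0.201, -0.0022, -0.0025, -0.0018, -0.0275, -0.0098] rows>=1.3 clock 11.85
row [-0.251, -0.0021, -0.0025, -0.0018, -0.0352, -0.0115] rows>=1.7 clock 11.85
row [-0.301, -0.0021, -0.0026, -0.0018, -0.0425, -0.013] rows>=2.0 clock 11.85
```

Request:
play_rows([
  [-0.051,-0.002,-0.002,-0.0018,-0.006,-0.0026,0],
  [-0.101,-0.002,-0.002,-0.0018,-0.0128,-0.0053,0],
  [-0.151,-0.002,-0.002,-0.0018,-0.0198,-0.0077,0],
  [-0.201,-0.002,-0.002,-0.0018,-0.0275,-0.0098,0],
  [-0.251,-0.002,-0.002,-0.0018,-0.0352,-0.0115,0],
  [-0.301,-0.002,-0.003,-0.0018,-0.0425,-0.013,0],
  [-0.301,-0.002,-0.003,-0.0018,-0.0425,-0.013,0],
  [-0.301,-0.002,-0.003,-0.0018,-0.0425,-0.013,0],
])

```text
clock: 12.65
tcp_pos: [541.6, -88.3, 180.2]
tcp_rot: [-0.222, 3.134, -0.001]
force: [0.4, 0.6, -2.1]
grip_width: 8.6
grasp_force: 79.2
```

```bash
python3 - <<'E'
from h import *
cur()
for phi,x,z in [(.04,-2.5,47),(.08,-2,47),(.12,-1.5,46.5),(.16,-1,46.5),(.16,0,46),(.16,2,45.5)]: go(*scr([x,0,z],phi))
E
```

```text
screen o [-2.8 -0.2 47.2] yaw,phi,roll [-0.001 -0.001  0.   ] F ext [-0.5  0.4 -2.1] T [0.19 0.09 0.04] grip 8.6 79 q567 [ 0.14  0.55 -0.04  1.86  0.03  0.74  1.79]
row [-0.0406, 0.0002, -0.0005, -0.0002, -0.0058, -0.0025] rows>=0.3 clock 12.65
row [-0.0806, 0.0002, -0.0005, -0.0002, -0.0118, -0.0049] rows>=0.5 clock 12.65
row [-0.1206, 0.0002, -0.0005, -0.0002, -0.0178, -0.0067] rows>=0.8 clock 12.65
row [-0.1606, 0.0002, -0.0005, -0.0002, -0.024, -0.0087] rows>=1.1 clock 12.65
row [-0.1606, 0.0002, -0.0005, -0.0002, -0.025, -0.0082] rows>=1.1 clock 12.65
row [-0.1606, 0.0002, -0.0005, -0.0002, -0.027, -0.0077] rows>=1.1 clock 12.65
```

Request:
play_rows([
  [-0.04,0,0,0,-0.0058,-0.0025,0],
  [-0.08,0,0,0,-0.0118,-0.0049,0],
  [-0.12,0,0,0,-0.0178,-0.0067,0],
  [-0.161,0,0,0,-0.024,-0.0087,0],
  [-0.161,0,0,0,-0.024,-0.0087,0],
  [-0.161,0,0,0,-0.025,-0.0082,0],
  [-0.161,0,0,0,-0.025,-0.0082,0],
])

```text
clock: 13.35
tcp_pos: [545.2, -111.8, 188.5]
tcp_rot: [0.225, -3.112, -0.25]
force: [-2.5, -1.5, 2.7]
grip_width: 8.4
grasp_force: 80.2
```

```bash
python3 - <<'E'
from h import *
cur()
for phi,x,z in [(.16,1,45.5),(.16,3,44.5)]: go(*scr([x,0,z],phi))
E
```

```text
screen o [-1.2  0.1 46.2] yaw,phi,roll [ 0.002  0.16  -0.   ] F ext [ 1.1 -2.7  2.7] T [-0.27  0.27 -0.08] grip 8.4 80 q567 [ 0.34  0.58 -0.15  1.77 -0.09  0.85  1.99]
row [0.0001, -0.0005, 0.0024, 0.0001, -0.0023, 0.0003] rows>=0.0 clock 13.35
row [0.0001, -0.0005, 0.0024, 0.0001, -0.0044, 0.001] rows>=0.1 clock 13.35
```

Request:
play_rows([
  [0,0,0.002,0,-0.0015,0,0],
  [0,0,0.002,0,-0.003,0,0],
  [0,0,0.002,0,-0.003,0,0],
  [0,0,0.002,0,-0.003,0,0],
])

```text
clock: 13.75
tcp_pos: [545.3, -113.0, 188.8]
tcp_rot: [0.223, -3.111, -0.255]
force: [-2.6, 3.4, 8.4]
grip_width: 8.7
grasp_force: 80.9
```

```bash
python3 - <<'E'
from h import *
cur()
E
```

```text
screen o [-0.4 -0.  46.3] yaw,phi,roll [ 0.001  0.163 -0.001] F ext [-3.8 -2.   8.4] T [0.84 0.74 0.02] grip 8.7 81 q567 [ 0.34  0.58 -0.15  1.77 -0.09  0.85  2.  ]
```

Request:
play_rows([
  [0,0,0,0,-0.002,-0.0005,0],
  [0,0,0,0,-0.003,-0.0005,0],
  [0,0,0,0,-0.003,-0.0005,0],
  [0,0,0,0,-0.003,-0.0005,0],
], newtons=30)

```text
clock: 14.15
tcp_pos: [545.6, -114.1, 188.9]
tcp_rot: [0.225, -3.11, -0.258]
force: [-4.3, 6.4, 10.0]
grip_width: 9.0
grasp_force: 80.8
```

```bash
python3 - <<'E'
from h import *
cur()
s=r.sense(); f,W=grab("wrist"); save(f,"w6.png"); np.save("W6.npy",W)
Rm=(R.from_euler('z',YE)*R.from_euler('y',.16)).inv()
q=Rm.apply(W.reshape(-1,3)-ext([0,0,45.8])); np.save("q6.npy",q)   # mouth frame
for lo,hi in [(-5,12),(12,30),(30,60),(60,90),(90,110),(115,130),(130,142)]:
    t=(q[:,0]>-16)&(q[:,0]<20)&(abs(q[:,1])<88)&(q[:,2]>lo)&(q[:,2]<hi);B=q[t]
    print(lo,hi,t.sum(),[np.percentile(B[:,i],[2,20,50,98]).round(1) for i in (0,1)] if t.sum() else '')
E
```

```text
screen o [ 0.3  0.  46.3] yaw,phi,roll [ 0.002  0.166 -0.001] F ext [-7.  -3.3 10. ] T [1.56 0.72 0.05] grip 9.0 81 q567 [ 0.35  0.59 -0.15  1.76 -0.1   0.86  2.  ]
-5 12 4077 [array([-13.5, -11.3,  -7.8,  -4.7]), array([-85.2, -61.9, -19.6,  83.8])]
12 30 641 [array([-5.4, -5.1, -4.5, -3.3]), array([-85.8, -63.3, -18.2,  84.5])]
30 60 0 
60 90 0 
90 110 0 
115 130 0 
130 142 0
```

View pics/w6.png

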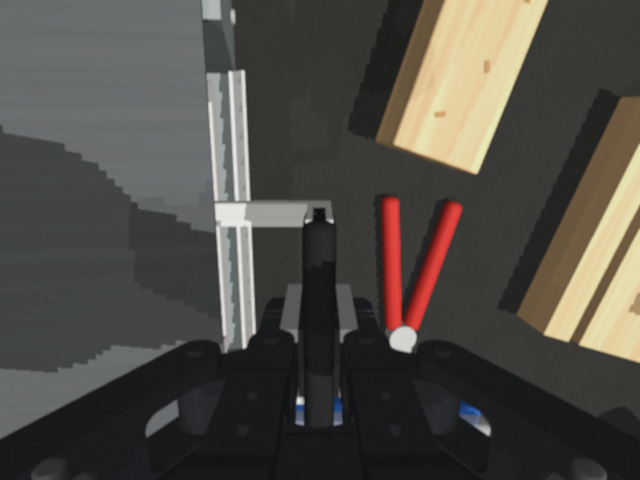

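Request:
play_rows([
  [0,0,0,0,-0.0015,0,0],
  [0,0,0,0,-0.0015,0,0],
  [0,0,0,0,-0.0015,0,0.24],
  [0,0,0,0,-0.0015,0,0.24],
  [0,0,0,0,-0.0015,0,0.24],
  [0,0,0,0,-0.0015,0,0.24],
  [0,0,0,0,-0.0015,0,0.24],
])

```text
clock: 14.9
tcp_pos: [546.7, -119.2, 187.7]
tcp_rot: [0.22, -3.113, -0.253]
force: [0.4, 5.1, 1.3]
grip_width: 20.8
grasp_force: 2.4
```

```bash
python3 - <<'E'
from h import *
cur()
s=r.sense(); f,W=grab("wrist"); C=f["color"].astype(int)
Rm=(R.from_euler('z',YE)*R.from_euler('y',.16)).inv()
q=Rm.apply(W.reshape(-1,3)-ext([0,0,45.8]))
m=(abs(q[:,0]+70)<15)&(abs(q[:,1])<60)&(q[:,2]>140)&(q[:,2]<175)&(C.reshape(-1,3).max(-1)<60)&(q[:,1]<-14)
B=q[m]; print(m.sum(),[np.percentile(B[:,i],[2,50,98]).round(1) for i in range(3)])
t=(q[:,0]>-16)&(q[:,0]<20)&(abs(q[:,1])<88)&(q[:,2]>12)&(q[:,2]<30);B=q[t];print(t.sum(),np.median(B,0))
E
```

```text
screen o [ 6.   0.5 45.2] yaw,phi,roll [-0.001  0.162  0.   ] F ext [-5.   1.2  1.3] T [ 0.9  -0.17 -0.09] grip 20.8 2 q567 [ 0.35  0.59 -0.15  1.76 -0.09  0.86  2.  ]
2854 [array([-74. , -69.1, -64.5]), array([-39.2, -27.5, -14.6]), array([160. , 162.6, 164. ])]
0 [nan nan nan]
  return _methods._mean(a, axis=axis, dtype=dtype,
  ret = um.true_divide(
```

Request:
play_rows([
  [0,0,0,0,0.0055,0,0.24],
  [0,0,0,0,0.0055,0,0.24],
  [0,0,0,0,0.0055,0,0.24],
])

```text
clock: 15.25
tcp_pos: [545.4, -115.9, 188.3]
tcp_rot: [0.218, -3.112, -0.249]
force: [-0.1, -0.2, -0.7]
grip_width: 20.4
grasp_force: 0.0
```

```bash
python3 - <<'E'
from h import *
cur()
E
```

```text
screen o [ 2.9 -0.5 46. ] yaw,phi,roll [-0.002  0.16  -0.001] F ext [ 0.1 -0.1 -0.7] T [-0.18  0.   -0.02] grip 20.4 0 q567 [ 0.34  0.59 -0.14  1.77 -0.09  0.85  2.  ]
```

Request:
play_rows([
  [0,0,0,0,0.002,0,0.24],
  [0,0,0,0,0.002,-0.01,0.24],
  [0,0,0,0,0.002,-0.02,0.24],
  [0,0,0,0,0.002,-0.04,0.24],
  [0,0,0,0,0.002,-0.07,0.24],
  [0,0,0,0,0.002,-0.11,0.24],
  [0,0,0,0,0.002,-0.15,0.24],
  [0,0,0,0,0.002,-0.18,0.24],
  [0,0,0,0,0.002,-0.18,0.24],
  [0,0,0,0,0.002,-0.18,0.24],
])

```text
clock: 16.25
tcp_pos: [549.5, -141.9, 367.6]
tcp_rot: [0.219, -3.114, -0.25]
force: [0.2, 0.2, -0.6]
grip_width: 20.2
grasp_force: 0.0
```

```bash
python3 - <<'E'
from h import *
cur()
f,W=grab("wrist"); C=f["color"].astype(int)
Rm=(R.from_euler('z',YE)*R.from_euler('y',.16)).inv()
q=Rm.apply(W.reshape(-1,3)-ext([0,0,45.8]))
m=(abs(q[:,0]+70)<15)&(abs(q[:,1])<60)&(q[:,2]>140)&(q[:,2]<175)&(C.reshape(-1,3).max(-1)<80)
B=q[m]; print(m.sum(),[np.percentile(B[:,i],[2,50,98]).round(1) for i in range(3)],np.polyfit(B[:,1],B[:,0],1))
t=(q[:,0]>-10)&(q[:,0]<20)&(abs(q[:,1])<88)&(q[:,2]>10)&(q[:,2]<30);print(t.sum(),np.median(q[t],0) if t.sum() else '')
p=ext([120,62,330]); go(p,down(8.2)); print(p)
E
```

```text
screen o [2.920e+01 2.000e-01 2.253e+02] yaw,phi,roll [-0.002  0.16   0.002] F ext [-0.2  0.2 -0.6] T [-0.16  0.04 -0.  ] grip 20.2 0 q567 [ 0.38  0.43 -0.13  1.49 -0.1   1.28  2.  ]
1442 [array([-74.2, -69.7, -64.6]), array([-37.6,  -2.3,  36.5]), array([159.8, 162.7, 164.2])] [ 4.11147512e-04 -6.94478074e+01]
0 
row [0.1261, -0.1268, 1.5647, -0.0624, -0.1424, 0.0137] rows>=10.5 clock 16.30
[ 630.08563633 -269.69860007  330.        ]
```

```bash
python3 - <<'E'
from h import *
a=go(ext([120,52,350]),down(98.15)); 
go(ext([120,52,268]),down(98.15),a)
go(ext([120,-14,268]),down(98.15),a)
E
```

```text
row [0.1611, -0.0005, -0.0016, -0.0524, -0.1392, -0.0061] rows>=3.0 clock 16.30
row [0.0, 0.0, 0.0, 0.0, 0.0, 0.082] rows>=1.6 clock 16.30
row [0.0, 0.0, 0.0, 0.066, -0.0, 0.082] rows>=2.1 clock 16.30
```

Request:
play_rows([
  [0.08,0,0,-0.0524,-0.04,-0.006,0],
  [0.161,0,0,-0.0524,-0.08,-0.006,0],
  [0.161,0,0,-0.0524,-0.12,-0.006,0],
  [0.161,0,0,-0.0524,-0.139,-0.006,0],
  [0.161,0,0,-0.0524,-0.139,-0.006,0],
  [0.161,0,0,-0.0524,-0.139,-0.006,0],
  [0.161,0,0,-0.0524,-0.139,-0.006,0],
  [0.161,0,0,-0.0524,-0.139,-0.006,0],
], newtons=20)

```text
clock: 17.1
tcp_pos: [620.9, -269.2, 350.6]
tcp_rot: [-0.224, 3.133, 0.002]
force: [0.2, 0.1, 0.1]
grip_width: -0.2
grasp_force: 0.0
```

```bash
python3 - <<'E'
from h import *
print(R.from_euler('z',-YE).apply(r.sense()["tcp_pos"]-O))
go(ext([120,52,268]),down(98.15))
go(ext([120,-14,268]),down(98.15))
E
```

```text
[118.23667174  52.95375214 350.58361233]
row [0.0009, 0.0006, 0.0006, 0.001, -0.0018, 0.0826] rows>=1.7 clock 17.10
row [0.0009, 0.0006, 0.0006, 0.067, -0.0018, 0.0825] rows>=2.1 clock 17.10
```

Request:
play_rows([
  [0,0,0,0,-0.002,0.045,0],
  [0,0,0,0,-0.002,0.082,0],
  [0,0,0,0,-0.002,0.082,0],
  [0,0,0,0.015,-0.002,0.082,0],
  [0,0,0,0.03,-0.002,0.082,0],
  [0,0,0,0.04,-0.002,0.082,0],
  [0,0,0,0.05,-0.002,0.082,0],
  [0,0,0,0.058,-0.002,0.082,0],
  [0,0,0,0.062,-0.002,0.082,0],
  [0,0,0,0.062,-0.002,0.082,0],
])

```text
clock: 18.1
tcp_pos: [559.0, -281.7, 268.6]
tcp_rot: [0.22, -3.133, -0.0]
force: [1.2, 0.8, 1.3]
grip_width: -0.1
grasp_force: 1.3
```

```bash
python3 - <<'E'
from h import *
s=r.sense();print(R.from_euler('z',-YE).apply(s["tcp_pos"]-O),R.from_euler('z',-YE).apply(s["force"]))
E
```

```text
[121.79839263 -10.11100034 268.59568668] [-0.6534183   1.32778356  1.27208466]
```

Not at the stop yet; push on.

Request:
play_rows([
  [0,0,0,0.003,0,0,0],
  [0,0,0,0.006,0,0,0],
  [0,0,0,0.006,0,0,0],
  [0,0,0,0.006,0,0,0],
])

```text
clock: 18.5
tcp_pos: [554.1, -282.4, 268.2]
tcp_rot: [-0.221, 3.133, 0.0]
force: [3.7, 0.6, 0.1]
grip_width: 0.2
grasp_force: 2.0
```

```bash
python3 - <<'E'
from h import *
s=r.sense();print(R.from_euler('z',-YE).apply(s["tcp_pos"]-O),R.from_euler('z',-YE).apply(s["force"]))
E
```

```text
[121.7529376  -15.01416399 268.20297392] [-0.03679684  3.75109165  0.1465534 ]
```

Request:
play_rows([
  [0,0,0,0.004,0,0,0],
  [0,0,0,0.008,0,0,0],
  [0,0,0,0.008,0,0,0],
  [0,0,0,0.008,0,0,0],
])

```text
clock: 18.9
tcp_pos: [552.3, -282.4, 270.2]
tcp_rot: [-0.224, 3.12, -0.003]
force: [14.8, 1.8, 1.8]
grip_width: -0.1
grasp_force: 6.3
```

```bash
python3 - <<'E'
from h import *
s=r.sense();print(R.from_euler('z',-YE).apply(s["tcp_pos"]-O),R.from_euler('z',-YE).apply(s["force"]))
E
```

```text
[121.56851899 -16.79415733 270.2187176 ] [ 0.31967903 14.912788    1.751368  ]
```

Stop reached (15 N). Back off, rise clear and check.

Request:
play_rows([
  [0,0,0,-0.015,0,0,0],
  [0,0,0,-0.03,0,0,0],
  [0,0,0,-0.03,0,-0.04,0],
  [0,0,0,-0.03,0,-0.08,0],
  [0,0,0,-0.03,0,-0.12,0],
  [0,0,0,-0.03,0.04,-0.15,0],
  [0,0,0,-0.03,0.08,-0.15,0],
  [0,0,0,-0.03,0.08,-0.15,0],
  [0,0,0,-0.03,0.08,-0.15,0],
])

```text
clock: 19.8
tcp_pos: [562.6, -200.0, 417.8]
tcp_rot: [0.222, -3.13, 0.001]
force: [-0.4, -0.4, 0.1]
grip_width: -0.0
grasp_force: 0.0
```

```bash
python3 - <<'E'
from h import *
Ei=R.from_euler('z',-YE); Rm=(R.from_euler('z',YE)*R.from_euler('y',.16)).inv()
for n in ("wrist","top","side"):
    f,W=grab(n); save(f,n+"9.png"); w=W.reshape(-1,3); C=f["color"].reshape(-1,3).astype(int)
    q=Ei.apply(w-O); m=(abs(q[:,0]-120)<18)&(abs(q[:,1])<85)&(q[:,2]>240)&(q[:,2]<325)
    A=q[m]; 
    if len(A)>20: print(n,"lever",len(A),A.min(0).round(),A.max(0).round(),np.median(A,0).round(1))
    b=Rm.apply(w-ext([0,0,45.8])); m=(abs(b[:,0]+70)<12)&(abs(b[:,1])<60)&(b[:,2]>150)&(b[:,2]<170)&(C.max(-1)<80); B=b[m]
    if len(B)>20: print(n,"bar",len(B),[np.percentile(B[:,i],[2,50,98]).round(1) for i in range(3)])
    t=(b[:,0]>-12)&(b[:,0]<20)&(abs(b[:,1])<88)&(b[:,2]>5)&(b[:,2]<136)
    for lo,hi in ((12,22),(120,136)):
        k=t&(b[:,2]>lo)&(b[:,2]<hi)
        if k.sum()>10: print(n,"face",lo,k.sum(),np.percentile(b[k,0],[10,50,90]).round(1))
E
```

```text
wrist lever 2465 [109. -62. 240.] [131.  -7. 303.] [118.1 -42.5 290.1]
wrist bar 1173 [array([-74. , -68.7, -64.2]), array([-37.7,  -2.1,  36.9]), array([155.4, 162.6, 164.3])]
top bar 195 [array([-75.5, -72.2, -65.5]), array([-39.9,  -3.6,  35.8]), array([150.5, 161.2, 166.6])]
top face 12 148 [-5.5 -1.9  2.2]
side lever 362 [110. -60. 240.] [133.  -6. 302.] [119.1 -32.1 277.5]
side bar 190 [array([-73.6, -70.7, -64.4]), array([-36.4,   3.3,  39.7]), array([151.2, 160.9, 165.4])]
side face 12 158 [-3.4  0.7  5.2]
```

View pics/side9.png

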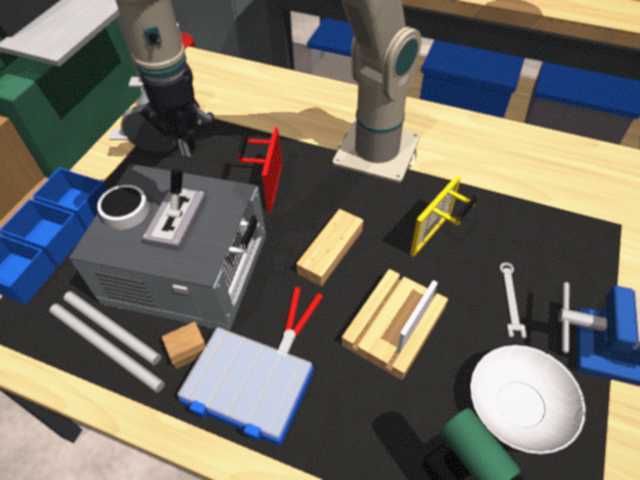

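The side view shows the lever thrown towards -y near pixel (177,185) and the screen in the mouth near (240,250). The plate, the pliers and the other things on the bench are unmoved.

```bash
python3 -c "
from plant import r
print(r.close_job())"
```

```text
the job is handed in; nothing more can be done
None
```

I handed in the job at about 20 s of the 69 s allowed: the lever went to off first, the screen sits home in the mouth with its handle outside, and the lever is now fully over to high. The plain plate and everything else on the bench are where they were.

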